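# Stand the tail block against the glue-up fence

## Task

Pick up the laminated guitar tail block that lies flat on the bench and stand it upright on one of its short thin ends on the bench, one broad face flush against the front of the plywood fence (the side away from the robot, without gussets), its whole width backed by the fence. Leave it standing there by itself, without shifting or knocking over the short block that already stands at the fence or the other things on the bench.

Things in the scene. Friction and masses are not known exactly. Their poses are not given: they have to be found in the camera images.
- block: Tail block: light wood board with a dark middle layer, 130 mm long (x), 62 wide (y), 20 thick (z), 0.1 to 0.2 kg; origin at its centre. Starts flat on the bench left or right of the fence, x within 35 deg of world x. Grip it across its width. Ends and faces are alike. Leaned at 50 deg from level or steeper against the fence it stays; pushing its foot home can take 12 N (hidden friction).
- fence: Fence, fixed: upright plywood board 200 mm wide, 110 high, 18 thick. Its flat front looks away from the robot (within 20 deg); foot and three gussets on the robot's side, to 88 mm behind the front. Origin on the bench at the foot of the middle of the front face; x level, square into the face, towards the robot; y along the face, to the robot's right; z up. The bench before the front is clear.
- short_block: Bystander: a dark wooden block, 95 mm high, 45 mm wide, 22 mm thick, already standing on end with its back at the fence, 70 to 77 mm from the fence's middle towards fence -y (the robot's left). Origin at the centre of its underside, z up.
- glue: Bystander: a white glue bottle, 60 mm across and 150 mm high, standing on the bench on the side where the tail block is not. Origin at the centre of its underside, z up.
- sander: Bystander: a cork sanding block lying flat far to the right, 110 by 60 by 30 mm. Origin at the centre of its underside.
- driver: Bystander: a screwdriver lying far to the left. Origin at its underside.
Mind the look-alikes: they are no part of the job. Leave any turquoise or yellow look-alike of the fence alone. What is shaped like the block but red is not meant.

How it is judged (in metres and radians):
At the end, for the whole second after the job is handed in: The tail block stands at rest on a short end on the bench, upright within 2.5 degrees, a broad face flush to the fence (3.5 degrees, gap under 4 mm), its whole width backed by the fence (3 mm overhang at most); the short block stands within 15 mm of its place (angle between the x axis of block and the z axis of fence, either way round below 0.045 rad and angle between the z axis of block and the x axis of fence, either way round below 0.06 rad and x of block in the frame of fence between -0.014 and -0.006 m and y of block in the frame of fence between -0.072 and 0.072 m and z of block in the frame of fence between 0.06 and 0.069 m and linear speed of block below 0.02 m/s and angular speed of block below 0.1 rad/s and distance of short_block from where it was at the start of the episode below 0.015 m and angle between short_block's own z axis and vertical below 0.1 rad); the robot touches nothing.
It fails at once if the short block is knocked over (angle between short_block's own z axis and vertical above 0.4 rad).
It fails at once if the glue bottle is knocked over or pushed more than 30 mm (angle between glue's own z axis and vertical above 0.4 rad or distance of glue from where it was at the start of the episode above 0.03 m).
It fails at once if the sanding block is pushed more than 40 mm (distance of sander from where it was at the start of the episode above 0.04 m).
It fails at once if the screwdriver is pushed more than 40 mm (distance of driver from where it was at the start of the episode above 0.04 m).
It also fails if it takes over 51 s, if anything falls off the work surface, if the arm or the gripper's body presses on something with over 40 N, if the wrist force passes 120 N, or if a joint passes its speed limit or range.

## Robot

A 6-joint arm with a two-finger parallel gripper is mounted at the origin on the work surface. World frame = base frame: x ahead of the robot, y to its left, z up, the work surface at z = 0. Lengths are in mm, angles in rad, forces in N, time in s.
With the tool pointing down it reaches from about 350 to 975 mm from the base axis. Payload 7.1 kg.
Tool frame: the origin (TCP) lies midway between the tips of the shut fingers; the grasp point (between the pads) lies ctrl.grip_point_offset behind it (ctrl.grip_point_offset is the distance from the TCP to the grasp point, in mm); z points along the fingers, y is the line along which they close (so a half turn about z gives the same grasp; the last joint's range is limited). The gripper opens to 88 mm and grips with 3 to 60 N. Pads are 20 mm wide; open, the fingers measure 115 mm over their backs; the gripper's body (75 mm by 178 mm) begins 61 mm behind the grasp point.
Start: joints at [-1.142, 0.423, 1.63, -0, 1.089, -0.019], TCP at [270.629, -563.351, 222.675] pointing down, gripper open.
Joint ranges: [-3, 3], [-0.9, 2.11], [0.09, 2.58], [-1.31, 4.45], [0.11, 2.69], [-2.54, 2.54]. Speed limits (rad/s): [2.39, 2.39, 3.01, 3.14, 3.14, 3.14].

## Interface

Orientations are given as a rotation vector (axis times angle).
In Python, from workcell import ctrl gives the robot as it stands.
- The arm moves only by the tool apply_moves, never from a script. Its argument "targets" is a list of rows, each an object of numbers: "tx", "ty", "tz": the shift along the world's x, y, z in m; "spin": the turn about the world's z in degrees. In form: [{"tx": .., "ty": .., "tz": .., "spin": ..}, ...]. A call has exactly 8 rows; each row is the pose to reach, as a shift and turn from the pose commanded when the call began; what a row does not reach only later rows make up. A row lasts 1/10 s, in which the tool goes at most 50 mm and 8.59 degrees, less where a joint would pass 70% of its speed; a pose out of reach is approached as far as the arm can. A call with a gripper value outside its range is refused whole. "gripper" is the closure, from -1 (fully open) to 1 (shut), set as the call begins (left out, the last holds). The fingers move at their own pace and stop on an object; the grip force is fixed at half the most. Time passes only in rows, so rows that repeat a pose let the fingers close, or fill a call up. It gives the time, the measured TCP pose, the force, the opening and the grip force at its end, in the units of the state.
- ctrl.get_obs(): the state, without advancing time (a new reading comes with each control period).
- ctrl.get_image(name): name is "scene" or "top" or "wrist"; returns the picture (400x640x3 uint8, red, green, blue); there is no depth.
- ctrl.get_calibration(name): a dict with "fov_y" (degrees; the focal length in pixels is half the picture's height over the tangent of half this angle, whatever the lens; pixels are square), "cx", "cy" (the principal point, pixels), "rvec" (rotation vector, rad) and "tvec" (3), from world to camera coordinates, as OpenCV has them. Camera axes: x right, y down, z forward; pixel columns grow to the right and rows downward; lengths in mm; the calibration is good to about 2 mm. A picture is of the moment at which its call begins: read the wrist's pose just before it. get_calibration takes no time and is no camera call; for the wrist camera it gives the pose at the moment of the call.
- ctrl.close_job(): hands the job in; it is judged then, once.
Trained networks look in the newest picture that a camera, given by its name, has taken for a name from the list of things; names that differ only in an ending like _2 or _b are one class to them, and where a whole thing is asked for, a point or a joint stands for the part that bears it (a point fixed in the world has none). Each returns a list of dicts, best first, with "score" (0 to 1); they miss things now and then, are a little off and sometimes report something else, mostly with a low value. They report only what shows in the picture. A call takes as long as a camera call. They do not tell look-alikes from the thing itself.
- ctrl.outline_of(name, camera): "pixels" (400x640 bool, what is visible of it) and "box" ([left, top, right, bottom] in pixels, round what is visible of it).
- ctrl.pinpoint(name, camera): "uv" ([column, row] in pixels: a listed point, or the origin of a listed thing).
The state is a dict: "t": time; "qpos": joint angles; "qvel": joint speeds; "joint_torque": joint torques, N m; "ee_pos": TCP position; "orientation": TCP orientation; "ft_force": force on the tool from outside, world axes, zero at the start; "moment": the same for the moment, N m; "width": finger opening in mm; "grasp_force": force on a finger pad.
Only numpy, scipy, OpenCV 4.12 (cv2) and the standard library are available. Lean on these libraries where they do the work, as an engineer would, in place of code of your own. Each camera call takes 0.05 s, during which the arm holds its last target. There are 200 camera calls.

## Working session

There is one attempt and no reset: what is moved stays moved. The work goes in short steps, Python scripts to look and compute and a tool call to move; the robot and the scene stay as the last step left them, time stands still between calls to the robot, and variables do not carry over. Pictures are saved under pics/ and viewed, at most 10 in all, crops included, and the job is handed in when it is done.

Besides the shell and the picture viewer there is one more tool, called after "Call:" as a command line: name --argument value ..., lists and objects as JSON in quotes. apply_moves: Moves the arm, as the interface text tells. Its arguments: {"type":"object","properties":{"targets":{"type":"array"},"gripper":{"type":"number"}},"required":["targets"]}

```bash
mkdir -p pics; ls
cat > h.py <<'E'
import numpy as np, cv2
from workcell import ctrl
def cal(n):
    c=ctrl.get_calibration(n); f=200/np.tan(np.radians(c["fov_y"])/2)
    K=np.array([[f,0,c["cx"]],[0,f,c["cy"]],[0,0,1]]); R=cv2.Rodrigues(np.array(c["rvec"],float))[0]
    return K,R,np.array(c["tvec"],float)
def ray(uv,c,z):
    K,R,t=c; d=R.T@np.linalg.solve(K,[uv[0],uv[1],1]); o=-R.T@t
    return o+d*(z-o[2])/d[2]
def proj(P,c):
    K,R,t=c; p=(K@(R@np.atleast_2d(P).T+t[:,None])).T
    return p[:,:2]/p[:,2:]
def save(im,f): cv2.imwrite(f,im[:,:,::-1])
E
python3 - <<'E'
from h import *
print(ctrl.grip_point_offset, {k:np.round(v,3) for k,v in ctrl.get_obs().items()})
for n in ["top","scene"]:
    im=ctrl.get_image(n); save(im,f"pics/{n}0.png"); c=cal(n); print(n,ctrl.get_calibration(n))
    for th in ["block","fence","short_block","glue","sander","driver"]:
        for o in ctrl.outline_of(th,n)[:4]:
            m=np.array(o["pixels"]).astype(np.uint8); r=cv2.minAreaRect(np.argwhere(m)[:,::-1].astype(np.float32))
            print(th,round(o["score"],2),np.round(o["box"]),m.sum(), r)
        for o in ctrl.pinpoint(th,n)[:4]: print("  pp",th,round(o["score"],2),np.round(o["uv"],1),np.round(ray(o["uv"],c,0),0))
E
```

```text
pics
18.700000000000003 {'t': np.float64(0.0), 'qpos': array([-1.142,  0.424,  1.631,  0.   ,  1.089, -0.019]), 'qvel': array([-0.001,  0.001,  0.003,  0.001, -0.001, -0.001]), 'joint_torque': array([-2.0000e-03, -5.4464e+01, -2.7366e+01,  6.4000e-02,  2.3000e-02,
       -0.0000e+00]), 'ee_pos': array([ 270.404, -562.869,  221.924]), 'orientation': array([-3.062, -0.697,  0.   ]), 'ft_force': array([ 0.202,  0.578, -0.164]), 'moment': array([-0.025, -0.004,  0.016]), 'grasp_force': np.float64(0.0), 'width': np.float64(87.898)}
top {'fov_y': 52.78970774343021, 'cx': 320.8025207164478, 'cy': 195.6111011823144, 'rvec': array([ 2.17942691, -2.17713392,  0.05612852]), 'tvec': array([ -51.81816981,  508.89415207, 1492.53701266])}
block 0.62 [447. 188. 486. 208.] 653 ((465.9508361816406, 198.9590301513672), (17.654470443725586, 37.7534065246582), 84.80557250976562)
block 0.55 [373. 154. 393. 187.] 548 ((382.4288330078125, 167.22776794433594), (16.464778900146484, 34.18231201171875), 17.354022979736328)
  pp block 0.67 [384.6 170.1] [ 607. -293.    0.]
  pp block 0.65 [467.2 197. ] [ 505. -6
[... 2380 characters left out ...]
434. 170.   0.]
  pp fence 0.78 [313.1 214.4] [557. -60.   0.]
  pp fence 0.56 [284.3 164.8] [ 375. -244.    0.]
short_block 0.85 [332. 196. 348. 222.] 447 ((339.0, 209.5), (29.0, 16.0), 90.0)
  pp short_block 0.68 [338.5 222.9] [560.  22.   0.]
glue 0.97 [403. 213. 431. 265.] 944 ((417.8846435546875, 239.57693481445312), (23.533935546875, 50.597965240478516), 11.309932708740234)
  pp glue 0.86 [412. 256.] [598. 252.  -0.]
  pp sander 0.86 [221.6 167.8] [ 474. -429.    0.]
  pp sander 0.36 [413.5 256.3] [598. 256.   0.]
driver 0.85 [467. 229. 518. 277.] 455 ((492.25006103515625, 253.75003051757812), (66.46803283691406, 10.60660171508789), 45.0)
  pp driver 0.68 [493.4 261.2] [528. 459.   0.]
```

View pics/top0.png

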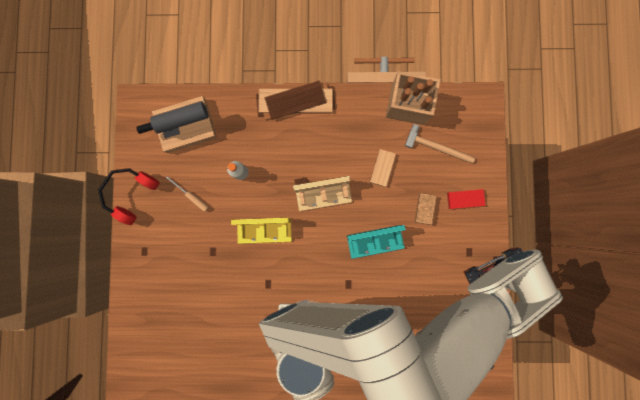

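View pics/scene0.png

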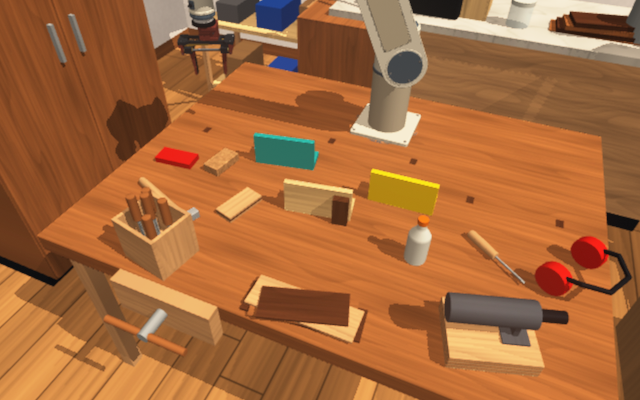

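The top view shows two block-like things: the light board at (383,168) and the red one at (467,198). It also shows three fences: the plywood one at (323,193) with the dark short block, a turquoise one at (377,241) and a yellow one at (261,230). The light board and the plywood fence fit the description, and I'll confirm them in one crop.

Run:
```python
from h import *
im=cv2.imread("pics/top0.png"); cv2.imwrite("pics/crop.png",cv2.resize(im[135:265,220:490],None,fx=2.9,fy=2.9,interpolation=cv2.INTER_CUBIC))
o=ctrl.get_obs(); R=cv2.Rodrigues(o["orientation"])[0]; print("tool y",R[:,1],"yaw",np.degrees(np.arctan2(R[1,1],R[0,1])))
c=cal("wrist"); print("cam pos",-c[1].T@c[2],"axis",c[1][2], "x",c[1][0], ctrl.get_calibration("wrist")["fov_y"])
```

```text
tool y [ 4.32971911e-01 -9.01407412e-01 -5.09299170e-05] yaw -64.34368649628887
cam pos [ 346.97335676 -525.67508884  384.91499235] axis [-0.27562381 -0.13385355 -0.95190059] x [ 0.43362113 -0.90109455  0.0011539 ] 65.84303210034058
```

View pics/crop.png

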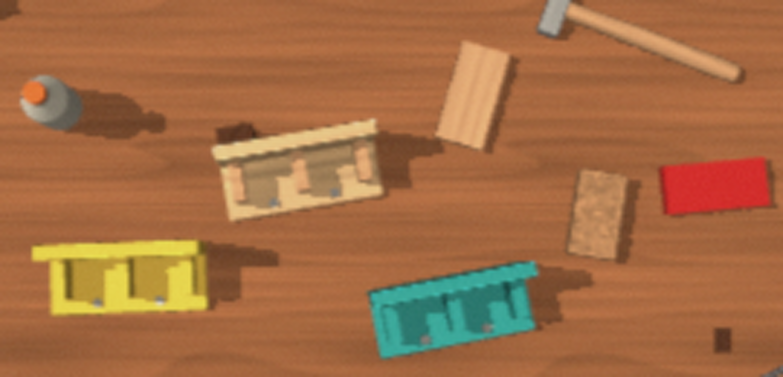

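The crop confirms it: the plain light board is the block and the natural plywood fence, with the dark short block at its left front, is the one meant. The red, yellow and turquoise ones are look-alikes. I'll move to a look-out over both.

Call:
apply_moves --targets '[{"tx": 0.03,"ty": 0.035,"tz": 0.02,"spin": -6},{"tx": 0.06,"ty": 0.07,"tz": 0.04,"spin": -12},{"tx": 0.09,"ty": 0.105,"tz": 0.06,"spin": -18},{"tx": 0.12,"ty": 0.14,"tz": 0.08,"spin": -24},{"tx": 0.15,"ty": 0.175,"tz": 0.08,"spin": -30},{"tx": 0.18,"ty": 0.21,"tz": 0.08,"spin": -36},{"tx": 0.21,"ty": 0.245,"tz": 0.08,"spin": -42},{"tx": 0.24,"ty": 0.28,"tz": 0.08,"spin": -44}]'

```text
t: 2.1
ee_pos: [511.7, -281.8, 303.0]
orientation: [3.1, -0.506, 0.001]
ft_force: [0.6, -0.0, -0.1]
width: 87.8
grasp_force: 0.0
```

Call:
apply_moves --targets '[{"tx": 0.03,"ty": 0.04,"tz": 0,"spin": 0},{"tx": 0.05,"ty": 0.08,"tz": 0,"spin": 0},{"tx": 0.05,"ty": 0.1,"tz": 0,"spin": 0},{"tx": 0.05,"ty": 0.1,"tz": 0,"spin": 0},{"tx": 0.05,"ty": 0.1,"tz": 0,"spin": 0},{"tx": 0.05,"ty": 0.1,"tz": 0,"spin": 0},{"tx": 0.05,"ty": 0.1,"tz": 0,"spin": 0},{"tx": 0.05,"ty": 0.1,"tz": 0,"spin": 0}]'

```text
t: 2.9
ee_pos: [560.4, -184.4, 302.7]
orientation: [3.101, -0.503, 0.0]
ft_force: [0.8, -0.5, 0.2]
width: 87.6
grasp_force: 0.0
```

Run:
```python
from h import *
o=ctrl.get_obs(); print(o["ee_pos"],o["t"])
c=cal("wrist"); im=ctrl.get_image("wrist"); save(im,"pics/w1.png")
for th in ["block","fence","short_block"]:
    for o in ctrl.outline_of(th,"wrist")[:3]:
        m=np.array(o["pixels"]).astype(np.uint8); r=cv2.minAreaRect(np.argwhere(m)[:,::-1].astype(np.float32)); np.save(f"m_{th}.npy",m) if o["score"]>.5 else 0
        print(th,round(o["score"],2),np.round(o["box"]),m.sum(), np.round(cv2.boxPoints(r)).tolist())
        if th=="block":
            z=20; P=np.array([ray(p,c,z)[:2] for p in np.argwhere(m)[:,::-1]]).astype(np.float32); print(cv2.minAreaRect(P), np.round(cv2.boxPoints(cv2.minAreaRect(P))).tolist())
    for o in ctrl.pinpoint(th,"wrist")[:3]: print("  pp",th,round(o["score"],2),np.round(o["uv"],1),np.round(ray(o["uv"],c,0),1))
```

```text
[ 560.37021551 -184.39029776  302.71630885] 2.9
block 0.96 [549.  69. 640. 151.] 4463 [[538.0, 111.0], [639.0, 69.0], [657.0, 113.0], [556.0, 155.0]]
((499.9880676269531, -572.56640625), (71.08136749267578, 124.87629699707031), 4.982418060302734) [[459.0, -513.0], [470.0, -638.0], [541.0, -632.0], [530.0, -507.0]]
block 0.95 [344.  48. 396. 147.] 4645 [[345.0, 48.0], [393.0, 48.0], [393.0, 149.0], [345.0, 149.0]]
((615.9359130859375, -278.514892578125), (64.49105072021484, 131.23297119140625), 73.2606201171875) [[544.0, -290.0], [669.0, -328.0], [688.0, -267.0], [562.0, -229.0]]
  pp block 0.69 [602.4 109.4] [ 496.5 -599.8    0. ]
  pp block 0.64 [367.   96.8] [ 620.7 -281.     0. ]
fence 0.97 [148. 158. 315. 264.] 7402 [[143.0, 235.0], [291.0, 157.0], [318.0, 208.0], [169.0, 286.0]]
fence 0.78 [328. 221. 478. 316.] 5473 [[316.0, 269.0], [455.0, 214.0], [479.0, 272.0], [339.0, 328.0]]
fence 0.67 [162. 288. 223. 319.] 93 [[161.0, 299.0], [165.0, 285.0], [226.0, 303.0], [222.0, 317.0]]
  pp fence 0.94 [235.5 188.4] [554.3 -49.4   0. ]
  pp fence 0.73 [382.4 244.5] [ 387.8 -243.     0. ]
  pp fence 0.45 [151.9 295.2] [420.4 166.2   0. ]
short_block 0.84 [147. 189. 208. 237.] 1268 [[145.0, 224.0], [197.0, 185.0], [211.0, 204.0], [159.0, 243.0]]
  pp short_block 0.74 [194.3 199.6] [557.8  19.7   0. ]
```

View pics/w1.png

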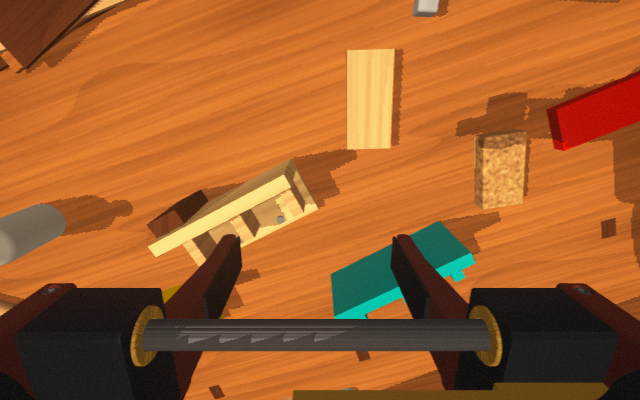

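The wrist view shows the block at (370,98) and the top edge of the plywood fence's front from about (148,247) to (291,158), with the short block at (178,215). Next I'll fit the fence pose from several views.

```bash
cat > fit.py <<'E'
from h import *
from scipy.optimize import least_squares
F=np.array([[0,-100,110],[0,100,110],[18,-100,110],[18,100,110]],float)
def world(p,P):
    a=p[2]; X=np.array([-np.cos(a),-np.sin(a)]); Y=np.array([np.sin(a),-np.cos(a)])
    return np.c_[p[0]+P[:,0]*X[0]+P[:,1]*Y[0], p[1]+P[:,0]*X[1]+P[:,1]*Y[1], P[:,2]]
E
python3 - <<'E'
from fit import *
c=cal("wrist"); im=cv2.imread("pics/w1.png")
for uv in [(290.5,158.5),(148.5,247)]: print(ray(uv,c,110))
ct=cal("top")
m=np.load("m_fence.npy") if False else None
# silhouette fit: top strip (z=110 rectangle) colour mask in wrist and top
for n,cc,f in [("wrist",c,"pics/w1.png"),("top",ct,"pics/top0.png")]:
    pass
a=ray((290.5,158.5),c,110); b=ray((148.5,247),c,110); d=a-b
p0=[*((a+b)/2)[:2],np.arctan2(d[0],-d[1])]; print("len",np.linalg.norm(d),p0,np.degrees(p0[2]))
for f,cc,n,s in [("pics/w1.png",c,"w",1),("pics/top0.png",ct,"t",1)]:
    i=cv2.imread(f); q=proj(world(p0,F),cc); print(n,np.round(q,1).tolist())
    np.save("cw.npy",0)
i=cv2.imread("pics/w1.png"); q=proj(world(p0,F),c); lo=np.array([120,130]); s=4
v=cv2.resize(i[130:270,120:320],None,fx=s,fy=s,interpolation=cv2.INTER_CUBIC)
cv2.polylines(v,[np.int32((q[[0,1,3,2]]-lo+.5)*s)],True,(255,0,0),1); cv2.imwrite("pics/ov.png",v)
import pickle; pickle.dump((c,ct,p0),open("s.pkl","wb"))
E
```

```text
[ 588.07794825 -160.99703678  110.        ]
[538.01291877  48.60787164 110.        ]
len 215.50110164853496 [np.float64(563.0454335071959), np.float64(-56.19458256715487), np.float64(0.23446137864292596)] 13.433647455058395
w [[153.2, 244.1], [284.9, 162.0], [162.5, 254.9], [293.4, 174.8]]
t [[294.2, 185.1], [349.4, 171.9], [295.3, 190.0], [350.6, 176.9]]
```

View pics/ov.png

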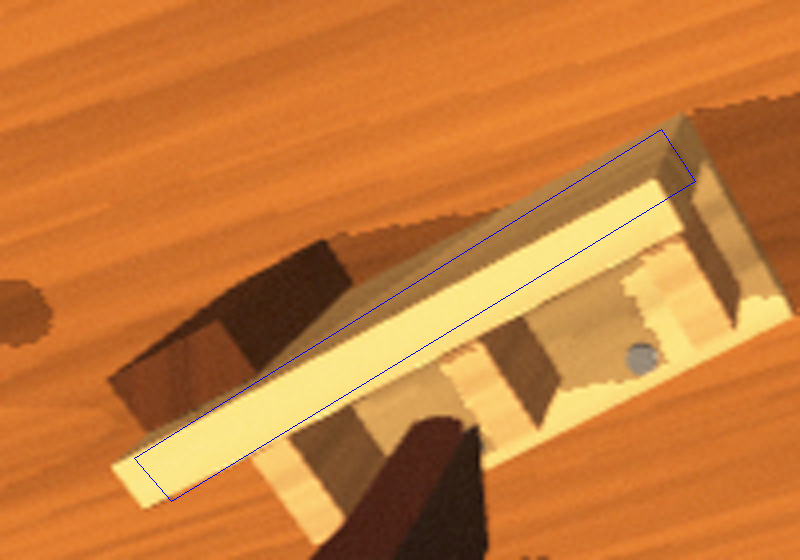

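The enlarged view shows that I had used the fence's bottom right corner. The true top strip corners in it are (113,465), (657,178), (683,233) and (147,508), and the front bottom right corner is at (683,115). I'll refit with those.

Run:
```python
from fit import *
import pickle; c,ct,p0=pickle.load(open("s.pkl","rb"))
uv=np.array([[113,465],[657,178],[147,508],[683,233],[683,115]])/4+[119.5,129.5]
P=np.r_[F,[[0,100,0]]]
r=least_squares(lambda p:(proj(world(p,P),c)-uv).ravel(),p0); p=r.x
print(p,np.degrees(p[2]),np.round(r.fun,1)); print("top pred",np.round(proj(world(p,F),ct),1).tolist())
n=np.array([np.cos(p[2]),np.sin(p[2])]); Y=np.array([np.sin(p[2]),-np.cos(p[2])])
print("n",n,"Y",Y)
t=np.array([616,-278.5]); print("block in fence frame y", (t-p[:2])@Y,(t-p[:2])@n)
# block edges by colour in wrist
m=np.load("m_block.npy"); Q=np.array([ray(q,c,20)[:2] for q in np.argwhere(m)[:,::-1]]).astype(np.float32); R=cv2.minAreaRect(Q); print(R,Q.mean(0))
for y in (45,50): print("place y",y,[(p[:2]+Y*y+n*a).round(1).tolist() for a in (72,80,100)])
```

```text
[ 5.56348264e+02 -4.85653510e+01  1.67002957e-01] 9.568564577093646 [-0.9  0.4  0.   0.2 -0.8  0.9  1.  -0.5  0.7 -0.8]
top pred [[291.6, 185.1], [347.6, 175.7], [292.4, 190.1], [348.5, 180.7]]
n [0.98608739 0.16622775] Y [ 0.16622775 -0.98608739]
block in fence frame y 236.6514311498345 20.600304186059837
((616.288330078125, -277.4603271484375), (64.48394012451172, 131.22006225585938), 73.34166717529297) [ 619.1548  -277.73462]
place y 45 [[634.8, -81.0], [642.7, -79.6], [662.4, -76.3]]
place y 50 [[635.7, -85.9], [643.5, -84.6], [663.3, -81.2]]
```

Call:
apply_moves --targets '[{"tx": 0.025,"ty": -0.025,"tz": -0.02,"spin": 1.6},{"tx": 0.05,"ty": -0.05,"tz": -0.05,"spin": 1.6},{"tx": 0.075,"ty": -0.08,"tz": -0.08,"spin": 1.6},{"tx": 0.102,"ty": -0.107,"tz": -0.11,"spin": 1.6},{"tx": 0.102,"ty": -0.107,"tz": -0.15,"spin": 1.6},{"tx": 0.102,"ty": -0.107,"tz": -0.18,"spin": 1.6},{"tx": 0.102,"ty": -0.107,"tz": -0.18,"spin": 1.6},{"tx": 0.102,"ty": -0.107,"tz": -0.18,"spin": 1.6}]'

```text
t: 4.05
ee_pos: [662.7, -290.3, 122.8]
orientation: [-3.108, 0.457, 0.001]
ft_force: [0.5, 0.0, 0.9]
width: 87.6
grasp_force: 0.0
```

Run:
```python
from h import *
o=ctrl.get_obs(); tcp=o["ee_pos"]; R=cv2.Rodrigues(o["orientation"])[0]; print(tcp,o["t"],"yaw y",np.degrees(np.arctan2(R[1,1],R[0,1])))
c=cal("wrist"); im=ctrl.get_image("wrist"); save(im,"pics/w2.png")
for o in ctrl.outline_of("block","wrist")[:2]:
    m=np.array(o["pixels"]).astype(np.uint8); print(o["score"],o["box"],m.sum())
    Q=np.array([ray(q,c,20)[:2] for q in np.argwhere(m)[:,::-1]]).astype(np.float32)-tcp[:2].astype(np.float32)
    T=Q@R[:2,:2]; print("tool frame extents x,y",np.percentile(T,[0,1,50,99,100],axis=0).round(1).tolist()); print(cv2.minAreaRect(Q))
```

```text
[ 662.70054705 -290.2647555   122.79147186] 4.05 yaw y -106.73413143847503
0.79 [284.5, 173.3, 354.1, 302.6] 8339
tool frame extents x,y [[-113.1, -28.2], [-111.9, -27.2], [-39.8, 3.1], [19.1, 32.7], [20.9, 33.9]]
((-45.00506591796875, 10.53226089477539), (61.902503967285156, 134.0149688720703), 73.4482650756836)
0.74 [572.3, 229.4, 640.0, 306.5] 3564
tool frame extents x,y [[-115.3, 243.8], [-111.8, 247.6], [-72.7, 289.0], [-37.6, 320.8], [-33.5, 325.3]]
((-160.37750244140625, -250.94334411621094), (79.6949462890625, 63.16364288330078), 5.1828293800354)
```

View pics/w2.png

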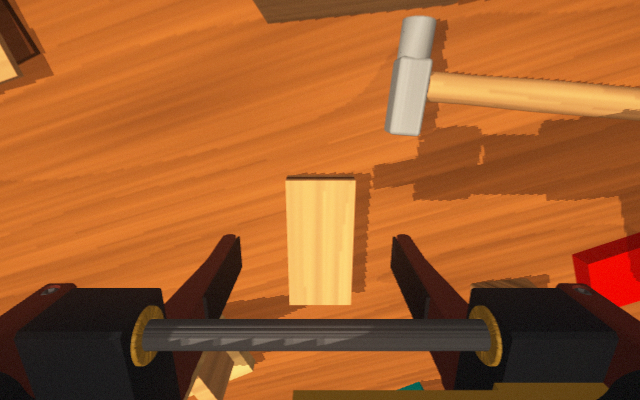

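The block lies squarely between the fingers at columns 286–354, rows 178–304, offset by about 3 mm. I'll descend, close and lift.

Call:
apply_moves --targets '[{"tx": -0.001,"ty": -0.003,"tz": -0.02,"spin": 0},{"tx": -0.001,"ty": -0.003,"tz": -0.05,"spin": 0},{"tx": -0.001,"ty": -0.003,"tz": -0.08,"spin": 0},{"tx": -0.001,"ty": -0.003,"tz": -0.1,"spin": 0},{"tx": -0.001,"ty": -0.003,"tz": -0.112,"spin": 0},{"tx": -0.001,"ty": -0.003,"tz": -0.118,"spin": 0},{"tx": -0.001,"ty": -0.003,"tz": -0.121,"spin": 0},{"tx": -0.001,"ty": -0.003,"tz": -0.121,"spin": 0}]'

```text
t: 4.95
ee_pos: [662.2, -293.6, 2.4]
orientation: [3.108, -0.457, 0.002]
ft_force: [-0.7, -0.3, -0.3]
width: 87.7
grasp_force: 0.0
```

Call:
apply_moves --targets '[{"tx": 0,"ty": 0,"tz": 0,"spin": 0},{"tx": 0,"ty": 0,"tz": 0,"spin": 0},{"tx": 0,"ty": 0,"tz": 0,"spin": 0},{"tx": 0,"ty": 0,"tz": 0,"spin": 0},{"tx": 0,"ty": 0,"tz": 0,"spin": 0},{"tx": 0,"ty": 0,"tz": 0,"spin": 0},{"tx": 0,"ty": 0,"tz": 0,"spin": 0},{"tx": 0,"ty": 0,"tz": 0,"spin": 0}]' --gripper 1

```text
t: 5.75
ee_pos: [661.8, -293.5, 2.1]
orientation: [3.108, -0.457, 0.001]
ft_force: [-1.0, 0.1, 5.6]
width: 62.1
grasp_force: 30.0
```

Call:
apply_moves --targets '[{"tx": 0,"ty": 0,"tz": 0.02,"spin": 0},{"tx": 0,"ty": 0,"tz": 0.05,"spin": 0},{"tx": 0,"ty": 0,"tz": 0.08,"spin": 0},{"tx": 0,"ty": 0,"tz": 0.11,"spin": 0},{"tx": 0,"ty": 0,"tz": 0.14,"spin": 0},{"tx": 0,"ty": 0,"tz": 0.16,"spin": 0},{"tx": 0,"ty": 0,"tz": 0.16,"spin": 0},{"tx": 0,"ty": 0,"tz": 0.16,"spin": 0}]'

```text
t: 6.55
ee_pos: [661.4, -293.2, 161.9]
orientation: [3.108, -0.457, 0.001]
ft_force: [-0.0, -0.5, -2.2]
width: 61.7
grasp_force: 30.0
```

Run:
```python
from h import *
a=ctrl.get_image("wrist"); b=ctrl.get_image("scene")
b=cv2.resize(b[100:260,170:330],(400,400)); save(np.hstack([a[:,140:540],b]),"pics/lift.png")
```

```text
(no output)
```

View pics/lift.png

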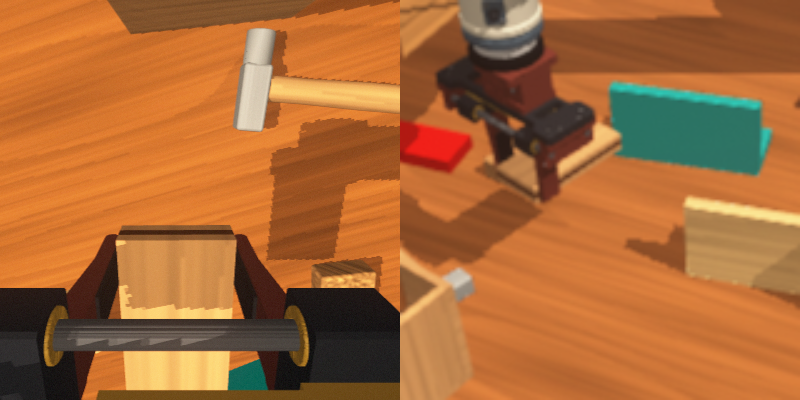

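The block hangs level and firm in the grip. I'll carry it over the fence's front top edge, with the far end over the fence, and turn it square to the fence.

Call:
apply_moves --targets '[{"tx": -0.004,"ty": 0.025,"tz": 0,"spin": 4},{"tx": -0.008,"ty": 0.055,"tz": 0,"spin": 8},{"tx": -0.012,"ty": 0.085,"tz": 0,"spin": 12},{"tx": -0.016,"ty": 0.115,"tz": 0,"spin": 16},{"tx": -0.02,"ty": 0.145,"tz": 0,"spin": 20},{"tx": -0.023,"ty": 0.175,"tz": 0,"spin": 24},{"tx": -0.026,"ty": 0.2,"tz": 0,"spin": 26.3},{"tx": -0.026,"ty": 0.209,"tz": 0,"spin": 26.3}]'

```text
t: 7.45
ee_pos: [634.2, -82.1, 160.0]
orientation: [-3.129, -0.265, 0.005]
ft_force: [0.2, -1.0, -1.2]
width: 61.9
grasp_force: 30.0
```

Call:
apply_moves --targets '[{"tx": 0,"ty": 0,"tz": -0.01,"spin": 0},{"tx": 0,"ty": 0,"tz": -0.02,"spin": 0},{"tx": 0,"ty": 0,"tz": -0.03,"spin": 0},{"tx": 0,"ty": 0,"tz": -0.035,"spin": 0},{"tx": 0,"ty": 0,"tz": -0.04,"spin": 0},{"tx": 0,"ty": 0,"tz": -0.042,"spin": 0},{"tx": 0,"ty": 0,"tz": -0.042,"spin": 0},{"tx": 0,"ty": 0,"tz": -0.042,"spin": 0}]'

```text
t: 8.25
ee_pos: [635.9, -84.5, 120.0]
orientation: [3.131, 0.262, 0.001]
ft_force: [0.1, -0.1, -1.0]
width: 61.9
grasp_force: 30.0
```

Run:
```python
from fit import *
o=ctrl.get_obs(); R=cv2.Rodrigues(o["orientation"])[0]; print(o["ee_pos"],np.degrees(np.arctan2(R[1,1],R[0,1])),o["t"])
p=[556.35,-48.57,.167]; ct=cal("top"); cs=cal("scene")
P=np.r_[F[:2],[[0,-100,0],[0,100,0]]]
a=ctrl.get_image("top"); b=ctrl.get_image("scene")
def crop(im,c,x0,y0,w,h,P):
    q=proj(world(p,P),c); v=cv2.resize(im[y0:y0+h,x0:x0+w],(400,400),interpolation=cv2.INTER_CUBIC); 
    q=((q-[x0,y0]+.5)*[400/w,400/h]).astype(int)
    for u in q: cv2.drawMarker(v,tuple(map(int,u)),(0,0,255),0,12,1)
    return v
save(np.hstack([crop(a,ct,280,130,100,100,F),crop(b,cs,260,140,110,110,P)]),"pics/over.png")
```

```text
[635.89477641 -84.46365855 119.97554505] -80.44919877021145 8.25
```

View pics/over.png

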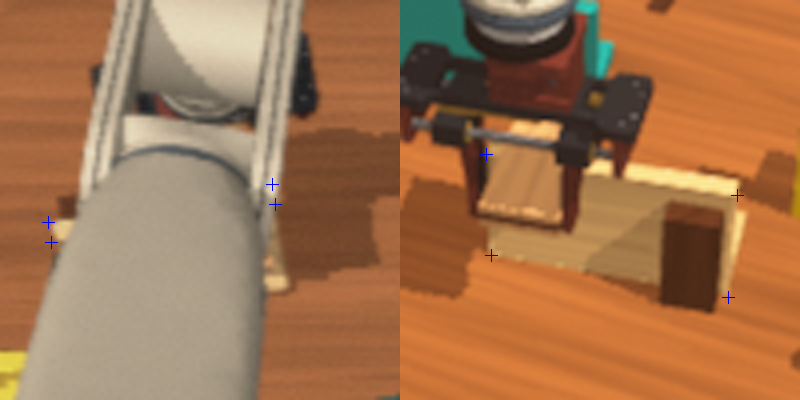

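The scene view shows the block level over the fence, and the fitted fence corners match within 1–2 px. I'll descend so the fence's top edge tips the block up within the grip.

Call:
apply_moves --targets '[{"tx": 0,"ty": 0,"tz": -0.005,"spin": 0},{"tx": 0,"ty": 0,"tz": -0.01,"spin": 0},{"tx": 0,"ty": 0,"tz": -0.014,"spin": 0},{"tx": 0,"ty": 0,"tz": -0.018,"spin": 0},{"tx": 0,"ty": 0,"tz": -0.022,"spin": 0},{"tx": 0,"ty": 0,"tz": -0.026,"spin": 0},{"tx": 0,"ty": 0,"tz": -0.03,"spin": 0},{"tx": 0,"ty": 0,"tz": -0.03,"spin": 0}]'

```text
t: 9.15
ee_pos: [635.6, -84.4, 89.0]
orientation: [3.131, 0.262, -0.0]
ft_force: [2.7, -0.4, 2.0]
width: 61.9
grasp_force: 30.0
```

Call:
apply_moves --targets '[{"tx": 0,"ty": 0,"tz": -0.005,"spin": 0},{"tx": 0,"ty": 0,"tz": -0.01,"spin": 0},{"tx": 0,"ty": 0,"tz": -0.014,"spin": 0},{"tx": 0,"ty": 0,"tz": -0.018,"spin": 0},{"tx": 0,"ty": 0,"tz": -0.022,"spin": 0},{"tx": 0,"ty": 0,"tz": -0.026,"spin": 0},{"tx": 0,"ty": 0,"tz": -0.03,"spin": 0},{"tx": 0,"ty": 0,"tz": -0.03,"spin": 0}]'

```text
t: 9.95
ee_pos: [635.7, -84.2, 59.0]
orientation: [-3.131, -0.262, -0.0]
ft_force: [1.5, 0.3, 1.4]
width: 61.8
grasp_force: 30.0
```

Call:
apply_moves --targets '[{"tx": 0,"ty": 0,"tz": -0.004,"spin": 0},{"tx": 0,"ty": 0,"tz": -0.008,"spin": 0},{"tx": 0,"ty": 0,"tz": -0.012,"spin": 0},{"tx": 0,"ty": 0,"tz": -0.016,"spin": 0},{"tx": 0,"ty": 0,"tz": -0.02,"spin": 0},{"tx": 0,"ty": 0,"tz": -0.024,"spin": 0},{"tx": 0,"ty": 0,"tz": -0.028,"spin": 0},{"tx": 0,"ty": 0,"tz": -0.03,"spin": 0}]'

```text
t: 10.75
ee_pos: [635.5, -84.3, 29.1]
orientation: [-3.131, -0.262, 0.001]
ft_force: [2.0, 0.1, 3.9]
width: 61.6
grasp_force: 30.0
```

Run:
```python
from h import *
o=ctrl.get_obs(); print(o["ee_pos"],o["ft_force"],o["moment"])
a=ctrl.get_image("wrist"); b=ctrl.get_image("scene")
b=cv2.resize(b[130:240,260:370],(400,400),interpolation=cv2.INTER_CUBIC); save(np.hstack([a[:,120:520],b]),"pics/tilt.png")
```

```text
[635.50139286 -84.32955006  29.14771366] [2.00216543 0.09020429 3.89004835] [0.01499947 0.17606987 0.01303248]
```

View pics/tilt.png

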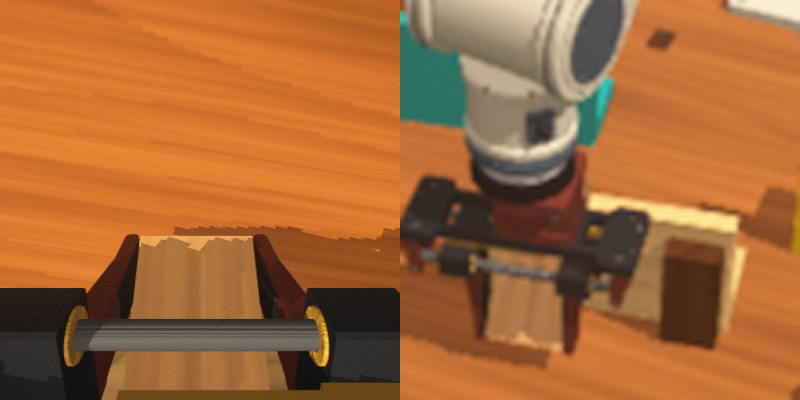

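The block now leans at roughly 50° in the grip, with its top over the fence edge. I'll back off a little, lower the foot to the bench and ease the top against the fence face.

Call:
apply_moves --targets '[{"tx": 0.003,"ty": 0.0005,"tz": 0,"spin": 0},{"tx": 0.006,"ty": 0.001,"tz": 0,"spin": 0},{"tx": 0.009,"ty": 0.0015,"tz": 0,"spin": 0},{"tx": 0.009,"ty": 0.0015,"tz": -0.003,"spin": 0},{"tx": 0.009,"ty": 0.0015,"tz": -0.007,"spin": 0},{"tx": 0.009,"ty": 0.0015,"tz": -0.011,"spin": 0},{"tx": 0.009,"ty": 0.0015,"tz": -0.013,"spin": 0},{"tx": 0.009,"ty": 0.0015,"tz": -0.013,"spin": 0}]'

```text
t: 11.65
ee_pos: [645.0, -82.9, 16.6]
orientation: [3.131, 0.262, 0.001]
ft_force: [2.4, 0.1, -0.2]
width: 61.6
grasp_force: 30.0
```

Call:
apply_moves --targets '[{"tx": 0,"ty": 0,"tz": -0.001,"spin": 0},{"tx": 0,"ty": 0,"tz": -0.002,"spin": 0},{"tx": 0,"ty": 0,"tz": -0.003,"spin": 0},{"tx": 0,"ty": 0,"tz": -0.004,"spin": 0},{"tx": 0,"ty": 0,"tz": -0.004,"spin": 0},{"tx": 0,"ty": 0,"tz": -0.004,"spin": 0},{"tx": 0,"ty": 0,"tz": -0.004,"spin": 0},{"tx": 0,"ty": 0,"tz": -0.004,"spin": 0}]'

```text
t: 12.45
ee_pos: [644.8, -82.8, 12.6]
orientation: [3.131, 0.262, 0.001]
ft_force: [2.8, 0.1, -0.2]
width: 61.9
grasp_force: 30.0
```

Call:
apply_moves --targets '[{"tx": 0,"ty": 0,"tz": -0.001,"spin": 0},{"tx": 0,"ty": 0,"tz": -0.002,"spin": 0},{"tx": 0,"ty": 0,"tz": -0.002,"spin": 0},{"tx": 0,"ty": 0,"tz": -0.003,"spin": 0},{"tx": 0,"ty": 0,"tz": -0.003,"spin": 0},{"tx": 0,"ty": 0,"tz": -0.003,"spin": 0},{"tx": 0,"ty": 0,"tz": -0.003,"spin": 0},{"tx": 0,"ty": 0,"tz": -0.003,"spin": 0}]'

```text
t: 13.25
ee_pos: [644.7, -82.8, 9.6]
orientation: [-3.131, -0.262, -0.0]
ft_force: [4.3, 0.5, -0.5]
width: 61.9
grasp_force: 30.0
```

Call:
apply_moves --targets '[{"tx": 0,"ty": 0,"tz": -0.001,"spin": 0},{"tx": 0,"ty": 0,"tz": -0.002,"spin": 0},{"tx": 0,"ty": 0,"tz": -0.003,"spin": 0},{"tx": 0,"ty": 0,"tz": -0.003,"spin": 0},{"tx": 0,"ty": 0,"tz": -0.003,"spin": 0},{"tx": 0,"ty": 0,"tz": -0.003,"spin": 0},{"tx": 0,"ty": 0,"tz": -0.003,"spin": 0},{"tx": 0,"ty": 0,"tz": -0.003,"spin": 0}]'

```text
t: 14.05
ee_pos: [644.7, -82.9, 6.6]
orientation: [3.131, 0.262, 0.0]
ft_force: [3.9, 0.7, -1.1]
width: 61.7
grasp_force: 30.0
```

Run:
```python
from fit import *
o=ctrl.get_obs(); tcp=o["ee_pos"]; print(tcp,o["ft_force"],o["moment"])
c=cal("wrist"); p=np.array([556.35,-48.57]); a=.167; n=np.array([np.cos(a),np.sin(a)])
im=ctrl.get_image("wrist"); np.save("w_rel.npy",im); print("tool a",(tcp[:2]-p)@n)
o=ctrl.outline_of("block","wrist")
for q in o[:2]: print(q["score"],q["box"])
m=np.array(o[0]["pixels"]); rows=np.where(m.any(1))[0]; r0=rows.min(); 
for r in (r0,r0+1,r0+2,r0+6): cc=np.where(m[r])[0]; print(r,cc.min(),cc.max())
# predicted foot corners for theta, contact pivot at (a_p, z)
ap=(tcp[:2]-p)@n; y=48; Y=np.array([np.sin(a),-np.cos(a)])
for th in (45,50,55):
  for g in (18,):
    t=np.radians(th); pz=tcp[2]+8
    e=np.array([g*np.cos(t),-g*np.sin(t)])   # outward, up
    for nm,s in (("bottom",-1),("top",1)):
      k=e+s*10*np.array([np.sin(t),np.cos(t)]); 
      w=tcp[:2]+n*k[0]; print(th,nm,"z",round(pz+k[1],1),proj(np.array([[*(w-31*Y),pz+k[1]],[*(w+31*Y),pz+k[1]]]),c).round(1).tolist())
```

```text
[644.66492403 -82.85818564   6.63298988] [ 3.91639382  0.66316144 -1.07407202] [ 0.0525436  -0.34802289  0.01903018]
tool a 81.38672794255001
0.91 [244.3, 235.5, 389.1, 386.2]
235 352 356
236 261 370
237 260 371
241 259 372
45 bottom z -5.2 [[266.6, 234.4], [367.4, 234.4]]
45 top z 9.0 [[261.5, 221.7], [372.8, 221.7]]
50 bottom z -5.6 [[266.8, 236.7], [367.2, 236.7]]
50 top z 7.3 [[262.1, 221.5], [372.2, 221.5]]
55 bottom z -5.8 [[267.0, 239.1], [367.0, 239.1]]
55 top z 5.6 [[262.6, 221.6], [371.6, 221.6]]
```

Run:
```python
from h import *
from scipy.optimize import least_squares
o=ctrl.get_obs(); tcp=o["ee_pos"]; a=.167; n=np.array([np.cos(a),np.sin(a)]); Y=np.array([np.sin(a),-np.cos(a)]); c=cal("wrist")
def pr(x,z): return proj(np.array([[*(tcp[:2]+n*x-31*Y),tcp[2]+z],[*(tcp[:2]+n*x+31*Y),tcp[2]+z]]),c).round(1).tolist()
for x in (14,16,18,20,22): print(x,"bot",pr(x,-2),"top",pr(x,18))
im=np.load("w_rel.npy"); save(cv2.resize(im[200:330,200:430],None,fx=3.4,fy=3.4,interpolation=cv2.INTER_CUBIC),"pics/rel.png")
for dz in (-4,-2,0,2,4,6): print(dz,[pr(x,dz)[0]+pr(x,dz)[1][:1] for x in (10,14,18,22)])
```

```text
14 bot [[263.3, 228.3], [370.9, 228.3]] top [[257.1, 243.7], [377.5, 243.7]]
16 bot [[263.1, 225.1], [371.1, 225.1]] top [[256.8, 240.2], [377.8, 240.2]]
18 bot [[263.0, 221.8], [371.3, 221.8]] top [[256.6, 236.6], [378.0, 236.6]]
20 bot [[262.8, 218.6], [371.5, 218.6]] top [[256.4, 233.0], [378.2, 233.0]]
22 bot [[262.6, 215.3], [371.7, 215.3]] top [[256.2, 229.4], [378.5, 229.4]]
-4 [[264.2, 233.2, 369.9], [263.9, 226.9, 370.3], [263.5, 220.5, 370.7], [263.2, 214.0, 371.1]]
-2 [[263.7, 234.6, 370.5], [263.3, 228.3, 370.9], [263.0, 221.8, 371.3], [262.6, 215.3, 371.7]]
0 [[263.1, 236.1, 371.1], [262.8, 229.7, 371.5], [262.4, 223.2, 371.9], [262.0, 216.6, 372.3]]
2 [[262.6, 237.6, 371.7], [262.2, 231.1, 372.1], [261.8, 224.5, 372.5], [261.4, 217.9, 372.9]]
4 [[262.0, 239.1, 372.3], [261.6, 232.5, 372.7], [261.2, 225.9, 373.1], [260.8, 219.2, 373.5]]
6 [[261.4, 240.6, 372.9], [261.0, 234.0, 373.4], [260.6, 227.3, 373.8], [260.2, 220.5, 374.2]]
```

View pics/rel.png

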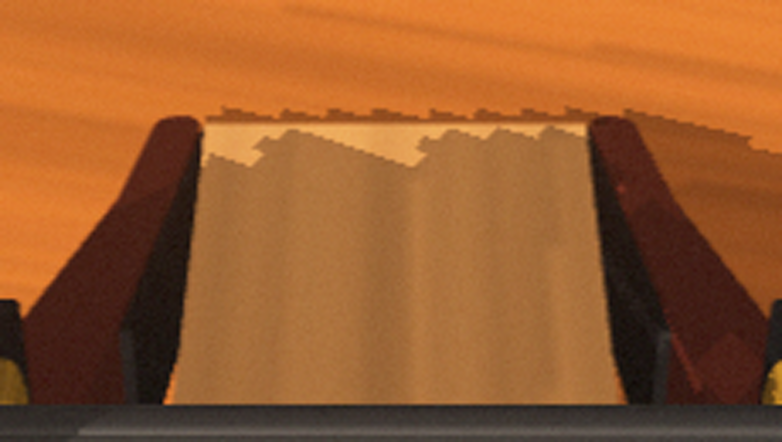

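The crop shows the foot edge at row 236, with the block still straight between the pads. I'll measure the lean from how the face widens along the rows.

```bash
cat > lean.py <<'E'
from h import *
def lean(im,c,r0=243,r1=315,verbose=True):
    # block side edges: strongest horizontal gradient of brightness between face and pads, searched near expected columns
    m=np.array(ctrl.outline_of("block","wrist")[0]["pixels"]); g=cv2.GaussianBlur(im.astype(np.float32).sum(2),(1,5),0)
    v=[];L=[];Rr=[]
    for r in range(r0,r1):
        cc=np.where(m[r])[0]
        if len(cc)<60: continue
        d=np.abs(np.diff(g[r])); e=[]
        for k in (cc.min(),cc.max()):
            s=np.arange(k-6,k+6); w=d[s]**2; j=s[np.argmax(w)]; q=np.arange(j-1,j+2); e.append((d[q]*(q+.5)).sum()/d[q].sum())
        v.append(r);L.append(e[0]);Rr.append(e[1])
    v=np.array(v);w=np.array(Rr)-np.array(L)
    for _ in range(4):
        p=np.polyfit(v,w,1); ok=abs(w-np.polyval(p,v))<1.2; v,w=v[ok],w[ok]
    K,R,t=c; f=K[0,0]; out=[]
    for r in (240,310):
        d=f*62/np.polyval(p,r); X=R.T@(np.array([0,(r-K[1,2])/f*d,d])-t); out.append(X)
    D=out[1]-out[0]; th=np.degrees(np.arctan2(D[2],np.hypot(D[0],D[1])))
    if verbose: print("rows",len(v),"w240,w310",np.polyval(p,[240,310]),"lean",th,"res",np.std(w-np.polyval(p,v)))
    return th,out
E
python3 - <<'E'
from lean import *
im=np.load("w_rel.npy"); tcp=ctrl.get_obs()["ee_pos"]; c=cal("wrist")
ctrl.get_image("wrist")
for r0,r1 in ((243,315),(243,280),(275,315)): th,o=lean(im,c,r0,r1); print([x-tcp for x in o])
E
```

```text
rows 65 w240,w310 [112.69724602 129.26957809] lean 53.236324767095404 res 0.21276211961890487
[array([10.80744716,  2.56416411,  7.45556942]), array([-11.38423291,  -1.15841681,  37.57405546])]
rows 37 w240,w310 [112.80076033 129.03716953] lean 52.60505888858363 res 0.11932802067060586
[array([10.87419519,  2.57559101,  7.59760835]), array([-11.55520715,  -1.18754885,  37.3495252 ])]
rows 34 w240,w310 [111.93511375 129.57785088] lean 55.32451063449312 res 0.31023669213274757
[array([10.31220899,  2.47938205,  6.40170913]), array([-11.1583945 ,  -1.11993653,  37.87063557])]
```

The lean is about 53°, the foot is within a millimetre of the bench, and the top touches the fence. I'll lower 1 mm, release, and back off upward.

Call:
apply_moves --targets '[{"tx": 0,"ty": 0,"tz": -0.001,"spin": 0},{"tx": 0,"ty": 0,"tz": -0.001,"spin": 0},{"tx": 0,"ty": 0,"tz": -0.001,"spin": 0},{"tx": 0,"ty": 0,"tz": -0.001,"spin": 0},{"tx": 0,"ty": 0,"tz": -0.001,"spin": 0},{"tx": 0,"ty": 0,"tz": -0.001,"spin": 0},{"tx": 0,"ty": 0,"tz": -0.001,"spin": 0},{"tx": 0,"ty": 0,"tz": -0.001,"spin": 0}]'

```text
t: 15.15
ee_pos: [644.7, -82.9, 6.2]
orientation: [3.131, 0.262, 0.0]
ft_force: [1.9, 1.0, 5.3]
width: 61.6
grasp_force: 30.0
```

Call:
apply_moves --targets '[{"tx": 0,"ty": 0,"tz": 0,"spin": 0},{"tx": 0,"ty": 0,"tz": 0,"spin": 0},{"tx": 0,"ty": 0,"tz": 0,"spin": 0},{"tx": 0,"ty": 0,"tz": 0,"spin": 0},{"tx": 0,"ty": 0,"tz": 0,"spin": 0},{"tx": 0,"ty": 0,"tz": 0,"spin": 0},{"tx": 0,"ty": 0,"tz": 0,"spin": 0},{"tx": 0,"ty": 0,"tz": 0,"spin": 0}]' --gripper -1

```text
t: 15.95
ee_pos: [644.6, -82.8, 5.7]
orientation: [-3.131, -0.262, -0.0]
ft_force: [1.2, -1.8, 0.0]
width: 87.9
grasp_force: 0.0
```

Run:
```python
from lean import *
c=cal("wrist"); im=ctrl.get_image("wrist"); o=ctrl.get_obs(); tcp=o["ee_pos"]; print(tcp,o["width"],o["ft_force"],o["t"])
th,X=lean(im,c); print([x-tcp for x in X]); b=ctrl.outline_of("block","wrist")[0]; print(b["score"],b["box"])
```

```text
[644.61576637 -82.82463424   5.67104012] 87.73803188394339 [ 0.16791755 -0.34785973 -0.50821538] 16.0
rows 68 w240,w310 [113.43019074 129.62403678] lean 52.36985078960814 res 0.23197975854343347
[array([11.27088814,  2.61144343,  8.46159368]), array([-11.12872118,  -1.14748231,  37.92270464])]
0.86 [244.4, 236.1, 390.0, 398.2]
```

Released, it leans by itself at about 52°. I'll withdraw straight outward, bring the fingers together to about 22 mm and push the foot home.

Call:
apply_moves --targets '[{"tx": 0.005,"ty": 0.001,"tz": 0,"spin": 0},{"tx": 0.015,"ty": 0.0025,"tz": 0,"spin": 0},{"tx": 0.025,"ty": 0.004,"tz": 0,"spin": 0},{"tx": 0.035,"ty": 0.006,"tz": 0,"spin": 0},{"tx": 0.039,"ty": 0.0065,"tz": 0,"spin": 0},{"tx": 0.039,"ty": 0.0065,"tz": 0,"spin": 0},{"tx": 0.039,"ty": 0.0065,"tz": 0,"spin": 0},{"tx": 0.039,"ty": 0.0065,"tz": 0,"spin": 0}]'

```text
t: 16.9
ee_pos: [683.1, -76.4, 5.5]
orientation: [-3.131, -0.262, 0.001]
ft_force: [-0.2, -0.1, -0.8]
width: 87.9
grasp_force: 0.0
```

Call:
apply_moves --targets '[{"tx": 0,"ty": 0,"tz": 0,"spin": 0},{"tx": 0,"ty": 0,"tz": 0,"spin": 0},{"tx": 0,"ty": 0,"tz": 0,"spin": 0},{"tx": 0,"ty": 0,"tz": 0,"spin": 0},{"tx": 0,"ty": 0,"tz": 0,"spin": 0},{"tx": 0,"ty": 0,"tz": 0,"spin": 0},{"tx": 0,"ty": 0,"tz": 0,"spin": 0},{"tx": 0,"ty": 0,"tz": 0,"spin": 0}]' --gripper 0.5

```text
t: 17.7
ee_pos: [683.6, -76.3, 5.7]
orientation: [-3.131, -0.262, 0.0]
ft_force: [-1.0, 0.2, 0.5]
width: 27.3
grasp_force: 0.0
```

Call:
apply_moves --targets '[{"tx": -0.004,"ty": -0.0007,"tz": 0,"spin": 0},{"tx": -0.008,"ty": -0.0013,"tz": 0,"spin": 0},{"tx": -0.012,"ty": -0.002,"tz": 0,"spin": 0},{"tx": -0.015,"ty": -0.0025,"tz": 0,"spin": 0},{"tx": -0.018,"ty": -0.003,"tz": 0,"spin": 0},{"tx": -0.021,"ty": -0.0035,"tz": 0,"spin": 0},{"tx": -0.024,"ty": -0.004,"tz": 0,"spin": 0},{"tx": -0.024,"ty": -0.004,"tz": 0,"spin": 0}]'

```text
t: 18.5
ee_pos: [659.0, -80.4, 5.6]
orientation: [-3.131, -0.262, 0.001]
ft_force: [0.6, -0.4, -0.9]
width: 22.1
grasp_force: 0.0
```

Run:
```python
from h import *
o=ctrl.get_obs(); tcp=o["ee_pos"]; p=np.array([556.35,-48.57]); a=.167; n=np.array([np.cos(a),np.sin(a)]); print("a",(tcp[:2]-p)@n,o["ft_force"],o["width"])
im=ctrl.get_image("wrist"); c=cal("wrist")
m=np.array(ctrl.outline_of("block","wrist")[0]["pixels"]); r=np.where(m.any(1))[0]
for k in range(r.min(),r.max(),12): q=np.where(m[k])[0]; print(k,q.min(),q.max(),end="; ")
```

```text
a 95.97800509794814 [ 0.5858304  -0.37943237 -0.94552908] 22.127942292638007
274 263 333; 286 295 336; 298 294 338; 310 293 338; Traceback (most recent call last):
  File "<stdin>", line 5, in <module>
    return umr_minimum(a, axis, None, out, keepdims, initial, where)
ValueError: zero-size array to reduction operation minimum which has no identity
```

Call:
apply_moves --targets '[{"tx": -0.002,"ty": -0.0003,"tz": 0,"spin": 0},{"tx": -0.004,"ty": -0.0007,"tz": 0,"spin": 0},{"tx": -0.006,"ty": -0.001,"tz": 0,"spin": 0},{"tx": -0.008,"ty": -0.0013,"tz": 0,"spin": 0},{"tx": -0.01,"ty": -0.0017,"tz": 0,"spin": 0},{"tx": -0.012,"ty": -0.002,"tz": 0,"spin": 0},{"tx": -0.012,"ty": -0.002,"tz": 0,"spin": 0},{"tx": -0.012,"ty": -0.002,"tz": 0,"spin": 0}]'

```text
t: 19.4
ee_pos: [647.5, -82.4, 5.7]
orientation: [-3.131, -0.262, 0.001]
ft_force: [-0.1, -0.2, 0.5]
width: 22.3
grasp_force: 0.0
```

```bash
cat > st.py <<'E'
from h import *
o=ctrl.get_obs(); tcp=o["ee_pos"]; p=np.array([556.35,-48.57]); a=.167; n=np.array([np.cos(a),np.sin(a)]); Y=np.array([np.sin(a),-np.cos(a)])
print("t",o["t"],"a",((tcp[:2]-p)@n).round(1),"z",tcp[2].round(1),o["ft_force"].round(1),o["width"].round(1))
for cam in ("wrist","scene"):
    ctrl.get_image(cam); c=cal(cam)
    for q in ctrl.outline_of("block",cam)[:2]: print(cam,round(q["score"],2),np.round(q["box"],1),np.array(q["pixels"]).sum())
for q in ctrl.outline_of("short_block","scene")[:1]: print("short",np.round(q["box"],1))
# predicted scene silhouette box for leans
for th in (52,60,68,75,90):
    t=np.radians(th); d=130*np.cos(t) if th<57.8 else 110/np.tan(t); e=np.array([-np.cos(t),np.sin(t)]); k=np.array([np.sin(t),np.cos(t)])
    C=np.array([[*(p+n*q[0]+Y*y),q[1]] for l in (0,130) for s in (0,20) for y in (17,79) for q in [np.array([d,0])+l*e+s*k]])
    u=proj(C,c); print(th,"d",d.round(1),np.r_[u.min(0),u.max(0)].round(1))
E
python3 st.py
```

```text
Traceback (most recent call last):
  File "st.py", line 3, in <module>
    print("t",o["t"],"a",((tcp[:2]-p)@n).round(1),"z",tcp[2].round(1),o["ft_force"].round(1),o["width"].round(1))
                                                                                             ^^^^^^^^^^^^^^^^
AttributeError: 'float' object has no attribute 'round'
```

```bash
sed -i 's/o\["width"\].round(1)/o["width"]/; s/tcp\[2\].round(1)/tcp[2]/' st.py; python3 st.py
```

```text
t 19.4 a 84.2 z 5.681988576902393 [-0.1 -0.2  0.5] 22.29683683975172
wrist 0.91 [262.1 273.2 366.8 386.5] 4610
scene 0.7 [290.9 189.3 311.6 227.7] 87
scene 0.69 [154.7 146.1 195.3 169.3] 620
short [331.7 195.4 349.1 225.6]
52 d 80.0 [282.1 185.2 311.4 234.3]
60 d 63.5 [283.6 182.2 311.6 231.2]
68 d 44.4 [285.4 179.4 311.8 227.4]
75 d 29.5 [286.8 178.1 311.8 224.6]
90 d 0.0 [288.2 177.8 311.5 219. ]
```

Call:
apply_moves --targets '[{"tx": -0.002,"ty": -0.0003,"tz": 0,"spin": 0},{"tx": -0.004,"ty": -0.0007,"tz": 0,"spin": 0},{"tx": -0.006,"ty": -0.001,"tz": 0,"spin": 0},{"tx": -0.008,"ty": -0.0013,"tz": 0,"spin": 0},{"tx": -0.008,"ty": -0.0013,"tz": 0,"spin": 0},{"tx": -0.008,"ty": -0.0013,"tz": 0,"spin": 0},{"tx": -0.003,"ty": -0.0005,"tz": 0,"spin": 0},{"tx": 0,"ty": 0,"tz": 0,"spin": 0}]'

```text
t: 20.45
ee_pos: [648.3, -82.3, 5.8]
orientation: [3.131, 0.262, 0.001]
ft_force: [0.2, -0.0, 0.2]
width: 21.7
grasp_force: 0.0
```

Call:
apply_moves --targets '[{"tx": 0.005,"ty": 0.0008,"tz": 0,"spin": 0},{"tx": 0.005,"ty": 0.0008,"tz": 0.02,"spin": 0},{"tx": 0.005,"ty": 0.0008,"tz": 0.04,"spin": 0},{"tx": 0.005,"ty": 0.0008,"tz": 0.051,"spin": 0},{"tx": 0.003,"ty": 0.0005,"tz": 0.051,"spin": 0},{"tx": 0,"ty": 0,"tz": 0.051,"spin": 0},{"tx": -0.005,"ty": -0.0008,"tz": 0.051,"spin": 0},{"tx": -0.01,"ty": -0.0017,"tz": 0.051,"spin": 0}]'

```text
t: 21.25
ee_pos: [636.4, -84.0, 55.6]
orientation: [-3.13, -0.262, 0.003]
ft_force: [0.6, 0.5, 0.3]
width: 21.8
grasp_force: 0.0
```

```bash
python3 st.py | head -6
```

```text
t 21.25 a 73.0 z 55.62873131863068 [0.6 0.5 0.3] 21.762830121315016
wrist 0.83 [271.7 231.7 361.6 389. ] 6510
scene 0.74 [284.1 192.8 309.4 224.2] 417
scene 0.71 [156.3 147.5 198.7 167.8] 638
short [330.6 196.5 347.8 225.1]
52 d 80.0 [282.1 185.2 311.4 234.3]
```

Call:
apply_moves --targets '[{"tx": -0.004,"ty": -0.0007,"tz": 0.003,"spin": 0},{"tx": -0.008,"ty": -0.0013,"tz": 0.003,"spin": 0},{"tx": -0.012,"ty": -0.002,"tz": 0.003,"spin": 0},{"tx": -0.015,"ty": -0.0025,"tz": 0.003,"spin": 0},{"tx": -0.018,"ty": -0.003,"tz": 0.003,"spin": 0},{"tx": -0.02,"ty": -0.0033,"tz": 0.003,"spin": 0},{"tx": -0.022,"ty": -0.0037,"tz": 0.003,"spin": 0},{"tx": -0.024,"ty": -0.004,"tz": 0.003,"spin": 0}]'

```text
t: 22.3
ee_pos: [614.0, -88.1, 59.8]
orientation: [3.131, 0.262, 0.002]
ft_force: [2.0, -0.2, -0.6]
width: 22.2
grasp_force: 0.7
```

Call:
apply_moves --targets '[{"tx": -0.001,"ty": -0.0002,"tz": 0,"spin": 0},{"tx": -0.002,"ty": -0.0003,"tz": 0,"spin": 0},{"tx": -0.003,"ty": -0.0005,"tz": 0,"spin": 0},{"tx": -0.004,"ty": -0.0007,"tz": 0,"spin": 0},{"tx": -0.005,"ty": -0.0008,"tz": 0,"spin": 0},{"tx": -0.006,"ty": -0.001,"tz": 0,"spin": 0},{"tx": -0.006,"ty": -0.001,"tz": 0,"spin": 0},{"tx": -0.006,"ty": -0.001,"tz": 0,"spin": 0}]'

```text
t: 23.1
ee_pos: [607.3, -89.0, 59.6]
orientation: [-3.131, -0.262, 0.001]
ft_force: [-0.5, -0.1, -1.2]
width: 22.1
grasp_force: 0.2
```

```bash
python3 st.py | head -6
```

```text
t 23.1 a 43.6 z 59.59895314024427 [-0.5 -0.1 -1.2] 22.075910508606565
wrist 0.81 [262.7 214.5 366.6 386. ] 8474
scene 0.79 [154.9 146.1 196.  168.9] 658
scene 0.68 [466.1 230.9 524.4 283.7] 460
short [328.9 198.  349.8 222.6]
52 d 80.0 [282.1 185.2 311.4 234.3]
```

Call:
apply_moves --targets '[{"tx": -0.001,"ty": -0.0002,"tz": 0,"spin": 0},{"tx": -0.002,"ty": -0.0003,"tz": 0,"spin": 0},{"tx": -0.003,"ty": -0.0005,"tz": 0,"spin": 0},{"tx": -0.004,"ty": -0.0007,"tz": 0,"spin": 0},{"tx": -0.005,"ty": -0.0008,"tz": 0,"spin": 0},{"tx": -0.006,"ty": -0.001,"tz": 0,"spin": 0},{"tx": -0.007,"ty": -0.0012,"tz": 0,"spin": 0},{"tx": -0.008,"ty": -0.0013,"tz": 0,"spin": 0}]'

```text
t: 24.15
ee_pos: [599.5, -90.4, 59.7]
orientation: [-3.131, -0.262, 0.0]
ft_force: [0.9, -0.0, -0.6]
width: 21.9
grasp_force: 0.5
```

Call:
apply_moves --targets '[{"tx": -0.0005,"ty": -0.0001,"tz": 0,"spin": 0},{"tx": -0.001,"ty": -0.0002,"tz": 0,"spin": 0},{"tx": -0.0015,"ty": -0.0002,"tz": 0,"spin": 0},{"tx": -0.002,"ty": -0.0003,"tz": 0,"spin": 0},{"tx": -0.0025,"ty": -0.0004,"tz": 0,"spin": 0},{"tx": -0.003,"ty": -0.0005,"tz": 0,"spin": 0},{"tx": -0.003,"ty": -0.0005,"tz": 0,"spin": 0},{"tx": -0.003,"ty": -0.0005,"tz": 0,"spin": 0}]'

```text
t: 24.95
ee_pos: [596.5, -90.9, 59.7]
orientation: [-3.131, -0.262, 0.0]
ft_force: [0.1, 0.0, -0.6]
width: 22.0
grasp_force: 0.2
```

```bash
python3 st.py | head -6
python3 - <<'E'
from lean import *
im=ctrl.get_image("wrist"); c=cal("wrist")
m=np.array(ctrl.outline_of("block","wrist")[0]["pixels"]); r=np.where(m.any(1))[0]
for k in range(r.min(),r.max(),10):
    q=np.where(m[k])[0]
    if len(q): print(k,q.min(),q.max(),len(q),end="; ")
E
```

```text
t 24.95 a 32.5 z 59.65059871633296 [ 0.1  0.  -0.6] 22.049274572319963
wrist 0.75 [261.7 225.9 367.6 387.6] 7026
scene 0.74 [156.1 147.6 196.6 166.8] 551
scene 0.57 [287.5 184.9 314.7 215.7] 409
short [331.1 195.3 349.1 224.5]
52 d 80.0 [282.1 185.2 311.4 234.3]
227 292 295 4; 237 273 357 52; 247 271 360 52; 257 268 363 51; 267 265 366 48; 277 262 369 45; 287 295 336 42; 297 294 337 44; 307 293 338 46; 317 293 338 46; 357 284 347 64; 367 283 348 66; 377 281 349 69; 387 281 349 69;
```

Call:
apply_moves --targets '[{"tx": -0.0005,"ty": -0.0001,"tz": 0,"spin": 0},{"tx": -0.001,"ty": -0.0002,"tz": 0,"spin": 0},{"tx": -0.0015,"ty": -0.0002,"tz": 0,"spin": 0},{"tx": -0.002,"ty": -0.0003,"tz": 0,"spin": 0},{"tx": -0.0025,"ty": -0.0004,"tz": 0,"spin": 0},{"tx": -0.003,"ty": -0.0005,"tz": 0,"spin": 0},{"tx": -0.003,"ty": -0.0005,"tz": 0,"spin": 0},{"tx": -0.003,"ty": -0.0005,"tz": 0,"spin": 0}]'

```text
t: 26.1
ee_pos: [595.5, -91.1, 59.8]
orientation: [3.13, 0.262, 0.006]
ft_force: [8.4, 2.4, -6.3]
width: 21.9
grasp_force: 3.9
```

Call:
apply_moves --targets '[{"tx": -0.0005,"ty": -0.0001,"tz": 0,"spin": 0},{"tx": -0.001,"ty": -0.0002,"tz": 0,"spin": 0},{"tx": -0.001,"ty": -0.0002,"tz": 0,"spin": 0},{"tx": -0.001,"ty": -0.0002,"tz": 0,"spin": 0},{"tx": -0.001,"ty": -0.0002,"tz": 0,"spin": 0},{"tx": -0.001,"ty": -0.0002,"tz": 0,"spin": 0},{"tx": -0.001,"ty": -0.0002,"tz": 0,"spin": 0},{"tx": -0.001,"ty": -0.0002,"tz": 0,"spin": 0}]'

```text
t: 26.9
ee_pos: [595.6, -91.1, 60.0]
orientation: [3.13, 0.262, 0.009]
ft_force: [10.0, 4.4, -8.3]
width: 22.1
grasp_force: 5.6
```

```bash
cat > up.py <<'E'
from h import *
from scipy.optimize import least_squares
# fit vertical-ish face: foot edge at distance f0 from TCP along n (z=0), lean th, centre y offset, from side edges seen by wrist camera
def up(rows):
    o=ctrl.get_obs(); tcp=o["ee_pos"]; a=.167; n=np.array([np.cos(a),np.sin(a)]); Y=np.array([np.sin(a),-np.cos(a)]); c=cal("wrist")
    im=ctrl.get_image("wrist"); m=np.array(ctrl.outline_of("block","wrist")[0]["pixels"]); np.save("up.npy",im)
    r=np.where(m.any(1))[0]; cols=np.where(m[r.min()+15])[0]; mid=int(cols.mean())
    E=[]
    g=cv2.GaussianBlur(im.astype(np.float32),(1,3),0)
    for k in range(*rows):
        q=np.where(m[k])[0]
        if len(q)<20: continue
        d=np.abs(np.diff(g[k],axis=0)).sum(1); e=[]
        for j in (q.min(),q.max()):
            s=np.arange(j-5,j+5); b=s[np.argmax(d[s])]; w=np.arange(b-1,b+2); e.append((d[w]*(w+.5)).sum()/d[w].sum())
        E.append((k,*e))
    E=np.array(E); print("foot row",r.min(),np.round(E[[0,len(E)//2,-1]],1).tolist())
    K,R,t=c; C=-R.T@t
    def res(p):
        f0,th,y0,yw=p; e=np.r_[-n*np.cos(th),np.sin(th)]; N=np.r_[n*np.sin(th),np.cos(th)]; yv=np.r_[Y,0]*np.cos(yw)+np.r_[n,0]*np.sin(yw)
        X0=np.r_[tcp[:2]+n*f0+Y*y0,0]; out=[]
        L=[proj(np.array([X0+s*31*yv,X0+s*31*yv+130*e]),c) for s in (-1,1)]
        for k,l,rr in E:
            for q,v in zip(L,(l,rr)): out.append(q[0,0]+(k-q[0,1])/(q[1,1]-q[0,1])*(q[1,0]-q[0,0])-v)
        return np.array(out)
    s=least_squares(res,[-10,1.5,0,0],loss="soft_l1",f_scale=.4); f0,th,y0,yw=s.x
    print("f0",f0,"lean",np.degrees(th),"y0",y0,"yaw",np.degrees(yw),"rms",np.sqrt((s.fun**2).mean()),"t",o["t"],tcp,o["ft_force"])
E
python3 -c "
from up import *
up((238,278))"
```

```text
foot row 228 [[238.0, 272.8, 358.4], [258.0, 266.4, 364.4], [277.0, 264.5, 367.4]]
f0 -0.13822619171116854 lean 72.58743404337757 y0 0.07932611066354647 yaw -9.154280491406183 rms 1.9424172047092414 t 26.9 [595.59551107 -91.14262067  60.00290695] [ 9.98984138  4.39988134 -8.27252292]
```

```bash
python3 -c "
from up import *
up((237,264)); up((235,258)); up((240,268))
im=np.load('up.npy'); print([im[k,255:275].astype(int).sum(1).tolist() for k in (262,272)])"
```

```text
foot row 229 [[237.0, 273.5, 357.9], [250.0, 268.6, 361.9], [263.0, 265.4, 365.8]]
f0 -10.428070754191124 lean 89.92433409963279 y0 0.2628244080889167 yaw -6.374452759177837 rms 0.675043488796795 t 27.0 [595.57395588 -91.15616257  59.97966889] [10.92436323  3.55390658 -7.92436004]
foot row 229 [[235.0, 273.8, 357.4], [246.0, 270.5, 360.7], [257.0, 265.6, 364.2]]
f0 -11.084757276624286 lean 91.51486039397696 y0 0.48049922834134334 yaw -7.011846491890492 rms 1.9136038514052922 t 27.1 [595.5513701  -91.12336669  59.96419811] [ 9.76465082  3.66976671 -7.77723632]
foot row 229 [[240.0, 272.5, 358.7], [254.0, 263.6, 363.3], [267.0, 269.2, 361.9]]
f0 -10.278669382897611 lean 89.29583750649678 y0 -0.03344989973404692 yaw -4.888893743345232 rms 2.2312690247342077 t 27.2 [595.55855313 -91.15285073  59.96763923] [10.77228267  3.35067454 -8.52486353]
[[358, 361, 358, 345, 355, 356, 354, 361, 359, 359, 347, 342, 331, 337, 330, 326, 324, 285, 186, 148], [349, 400, 413, 419, 413, 412, 416, 401, 346, 329, 326, 321, 229, 129, 128, 132, 130, 136, 132, 120]]
```

The face is vertical within about 1° and the foot is at the fence. One firmer push will square it, then I'll withdraw straight out.

Call:
apply_moves --targets '[{"tx": -0.001,"ty": -0.0002,"tz": 0,"spin": 0},{"tx": -0.002,"ty": -0.0003,"tz": 0,"spin": 0},{"tx": -0.002,"ty": -0.0003,"tz": 0,"spin": 0},{"tx": -0.002,"ty": -0.0003,"tz": 0,"spin": 0},{"tx": -0.002,"ty": -0.0003,"tz": 0,"spin": 0},{"tx": -0.002,"ty": -0.0003,"tz": 0,"spin": 0},{"tx": -0.002,"ty": -0.0003,"tz": 0,"spin": 0},{"tx": -0.002,"ty": -0.0003,"tz": 0,"spin": 0}]'

```text
t: 28.1
ee_pos: [595.7, -91.3, 60.3]
orientation: [3.13, 0.261, 0.016]
ft_force: [17.0, 5.8, -12.5]
width: 22.1
grasp_force: 8.9
```

Call:
apply_moves --targets '[{"tx": 0.002,"ty": 0.0003,"tz": 0,"spin": 0},{"tx": 0.004,"ty": 0.0007,"tz": 0,"spin": 0},{"tx": 0.006,"ty": 0.001,"tz": 0,"spin": 0},{"tx": 0.01,"ty": 0.0017,"tz": 0,"spin": 0},{"tx": 0.02,"ty": 0.0033,"tz": 0,"spin": 0},{"tx": 0.04,"ty": 0.0067,"tz": 0,"spin": 0},{"tx": 0.06,"ty": 0.01,"tz": 0,"spin": 0},{"tx": 0.06,"ty": 0.01,"tz": 0,"spin": 0}]'

```text
t: 28.9
ee_pos: [653.5, -81.6, 60.1]
orientation: [3.13, 0.262, 0.004]
ft_force: [0.5, -0.1, 0.2]
width: 21.9
grasp_force: 0.0
```

```bash
python3 st.py
python3 - <<'E'
from h import *
im=ctrl.get_image("wrist"); c=cal("wrist"); np.save("wf.npy",im)
o=ctrl.get_obs(); tcp=o["ee_pos"]; p=np.array([556.35,-48.57]); a=.167; n=np.array([np.cos(a),np.sin(a)]); Y=np.array([np.sin(a),-np.cos(a)])
q=ctrl.outline_of("block","wrist"); print([(round(x["score"],2),np.round(x["box"],1).tolist()) for x in q[:2]])
m=np.array(q[0]["pixels"]); r=np.where(m.any(1))[0]
for k in range(r.min(),r.max(),8):
    s=np.where(m[k])[0]
    if len(s): print(k,s.min(),s.max(),len(s),end="; ")
for aa,z in ((20,0),(20,130),(0,130)): print(aa,z,proj(np.array([[*(p+n*aa+Y*y),z] for y in (17,79)]),c).round(1).tolist())
E
```

```text
t 28.9 a 90.3 z 60.058059026102576 [ 0.5 -0.1  0.2] 21.863778464212665
wrist 0.79 [279.5 292.5 350.2 388.4] 3763
scene 0.92 [157.  147.2 196.8 167.3] 603
scene 0.81 [291.2 196.9 311.9 217.2] 240
short [330.5 200.  348.4 224.9]
52 d 80.0 [282.1 185.2 311.4 234.3]
60 d 63.5 [283.6 182.2 311.6 231.2]
68 d 44.4 [285.4 179.4 311.8 227.4]
75 d 29.5 [286.8 178.1 311.8 224.6]
90 d 0.0 [288.2 177.8 311.5 219. ]
[(0.6, [279.9, 287.0, 348.6, 389.6])]
290 296 335 40; 298 294 337 44; 306 293 338 46; 314 292 339 48; 354 284 346 63; 362 283 347 65; 370 283 349 67; 378 282 350 69; 386 281 351 71; 20 0 [[278.9, 289.7], [353.3, 289.7]]
20 130 [[245.0, 466.4], [388.2, 466.3]]
0 130 [[248.1, 496.6], [385.0, 496.6]]
```

Call:
apply_moves --targets '[{"tx": 0,"ty": 0,"tz": 0.03,"spin": 0},{"tx": 0,"ty": 0,"tz": 0.07,"spin": 0},{"tx": 0,"ty": 0,"tz": 0.11,"spin": 0},{"tx": 0,"ty": 0,"tz": 0.15,"spin": 0},{"tx": 0,"ty": 0,"tz": 0.19,"spin": 0},{"tx": -0.01,"ty": -0.0017,"tz": 0.19,"spin": 0},{"tx": -0.02,"ty": -0.0033,"tz": 0.19,"spin": 0},{"tx": -0.02,"ty": -0.0033,"tz": 0.19,"spin": 0}]'

```text
t: 30.05
ee_pos: [628.1, -85.3, 248.2]
orientation: [-3.13, -0.261, 0.005]
ft_force: [-0.6, 0.5, -0.1]
width: 21.8
grasp_force: 0.0
```

Run:
```python
from fit import *
c=cal("wrist"); im=ctrl.get_image("wrist"); np.save("wf.npy",im); print(ctrl.get_obs()["ee_pos"],ctrl.get_obs()["t"])
p=[556.35,-48.57,.167]
q=ctrl.outline_of("block","wrist"); f=ctrl.outline_of("fence","wrist"); s=ctrl.outline_of("short_block","wrist")
for nm,l in (("block",q),("fence",f),("short",s)): print(nm,[(round(x["score"],2),np.round(x["box"],1).tolist()) for x in l[:2]])
m=np.array(q[0]["pixels"]).astype(np.uint8)
k=cv2.findContours(m,0,2)[0]; k=max(k,key=cv2.contourArea); print("poly",cv2.approxPolyDP(k,2.5,True)[:,0].tolist())
mf=np.array(f[0]["pixels"]).astype(np.uint8); k=max(cv2.findContours(mf,0,2)[0],key=cv2.contourArea); print("fpoly",cv2.approxPolyDP(k,2.5,True)[:,0].tolist())
for z in (0,130):
  for d in (0,-20): print(z,d,proj(world(p,np.array([[d,17,z],[d,79,z]],float)),c).round(1).tolist())
print("fence pred",proj(world(p,np.r_[F,[[0,-100,0],[0,100,0]]]),c).round(1).tolist())
```

```text
[628.77966829 -85.17641054 248.02607702] 30.1
block [(0.98, [588.7, 277.6, 640.0, 320.5]), (0.58, [289.4, 195.6, 344.6, 251.9])]
fence [(0.94, [324.5, 349.7, 486.0, 397.1]), (0.74, [0.0, 261.7, 195.0, 319.1])]
short [(0.58, [188.4, 192.7, 246.6, 236.8]), (0.34, [493.9, 272.8, 556.9, 322.8])]
poly [[586, 281], [588, 286], [639, 319], [639, 282]]
fpoly [[326, 351], [328, 388], [348, 389], [346, 352]]
0 0 [[294.4, 209.6], [338.2, 209.6]]
0 -20 [[294.1, 196.1], [338.6, 196.1]]
130 0 [[285.9, 253.7], [347.1, 253.7]]
130 -20 [[285.3, 235.7], [347.7, 235.7]]
fence pred [[178.7, 244.8], [364.8, 244.8], [180.9, 259.7], [364.0, 259.7], [211.6, 209.6], [353.1, 209.6]]
```

Run:
```python
from fit import *
c=cal("wrist"); im=np.load("wf.npy").astype(np.float32); g=cv2.GaussianBlur(im,(5,1),0)
def edge(c0,c1,r,w=5):
    xs=np.arange(c0,c1); y=[]
    for x in xs:
        d=np.abs(np.diff(g[r-w:r+w+1,x],axis=0)).sum(1); j=np.clip(d.argmax(),1,len(d)-2); k=np.arange(j-1,j+2); y.append(r-w+.5+(d[k]*k).sum()/d[k].sum())
    y=np.array(y); ok=np.ones(len(y),bool)
    for _ in range(5): pf=np.polyfit(xs[ok],y[ok],1); ok=abs(y-np.polyval(pf,xs))<.8
    return np.polyval(pf,[c0,c1]).round(2),ok.mean().round(2)
print("foot",edge(297,336,196)); print("topfront",edge(290,343,236)); print("topback",edge(290,343,253))
print("fence front top L",edge(250,283,245,4),"R",edge(351,363,245,4)," back top L",edge(250,283,260,4)); print("fence foot",edge(255,288,210,4))
gh=cv2.GaussianBlur(im,(1,5),0)
def ve(r0,r1,cx,w=5):
    o=[]
    for r in range(r0,r1):
        d=np.abs(np.diff(gh[r,cx-w:cx+w+1],axis=0)).sum(1); j=np.clip(d.argmax(),1,len(d)-2);k=np.arange(j-1,j+2); o.append(cx-w+.5+(d[k]*k).sum()/d[k].sum())
    return np.median(o).round(1)
for r in (200,210,220,230,244): print(r,ve(r-2,r+3,int(294-8.7*(r-196)/40)),ve(r-2,r+3,int(338.6+9*(r-196)/40)),end="; ")
print(); print("col 316 rows 190-260", im[190:262:2,316].astype(int).sum(1).tolist())
```

```text
foot (array([195.73, 195.7 ]), np.float64(1.0))
topfront (array([235.23, 235.17]), np.float64(0.72))
topback (array([253.54, 253.21]), np.float64(0.72))
fence front top L (array([244.44, 244.58]), np.float64(0.94)) R (array([244.72, 244.33]), np.float64(0.83))  back top L (array([259.28, 258.81]), np.float64(0.67))
fence foot (array([209.55, 209.57]), np.float64(0.91))
200 293.4 339.7; 210 291.5 339.7; 220 288.8 344.3; 230 286.8 342.7; 244 278.8 353.0; 
col 316 rows 190-260 [420, 422, 409, 336, 300, 298, 301, 293, 299, 297, 303, 291, 303, 298, 300, 308, 290, 289, 294, 306, 291, 309, 290, 552, 550, 549, 263, 189, 211, 554, 551, 550, 615, 609, 593, 455]
```

The edges agree with an upright, flush block to about half a pixel: foot row 195.7 (predicted 196.1), top rows 235.2 and 253.4 (predicted 235.7 and 253.7), all parallel to the fence lines. The short block is in place, so I'm handing in.

```bash
python3 -c "
from workcell import ctrl
print(ctrl.close_job())"
```

```text
the job is handed in; nothing more can be done
None
```

I handed the job in: by the last wrist-camera measurements the tail block stands upright on its short end, flush against the plywood fence's front. The short block is still in place; the hand-in gave no verdict.

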